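# Line up the seasonings by height on the serving strip

## Robot

A 6-joint arm with a two-finger parallel gripper is mounted at the origin on a cart in front of the work surface, level with it; the furniture and walls round the work are solid. World frame = base frame: x ahead of the robot, y to its left, z up, the work surface at z = 0. Lengths are in mm, angles in rad, forces in N, time in s.
With the tool pointing down it reaches from about 275 to 1000 mm from the base axis. Payload 8.4 kg.
Tool frame: the origin (TCP) lies on the mounting face of the last link; the fingertips stand 173 mm ahead of it and the grasp point (between the pads) lies 155 mm ahead of it; z points along the fingers, y is the line along which they close (so a half turn about z gives the same grasp; the last joint's range is limited). The gripper opens to 85 mm and grips with 20 to 120 N. Pads are 22 mm wide; open, the fingers measure 114 mm over their backs; the gripper's body (76 mm by 85 mm) begins 54 mm behind the grasp point. The pads swing forward as they close: fully open they stand 13 mm farther back than shut.
Start: joints at [-1.221, 0.353, 1.633, -0, 1.155, -0.002], TCP at [215.367, -586.725, 404.681] pointing down, gripper open.
Joint ranges: [-2.63, 2.63], [-0.92, 2.1], [0.06, 2.66], [-1.3, 4.44], [0, 2.69], [-3.02, 3.02]. Speed limits (rad/s): [2.22, 2.22, 2.79, 3.14, 3.14, 3.14].

## Interface

Orientations are given as [roll, pitch, yaw] about the fixed x, y, z axes, in that order (R = Rz(yaw) Ry(pitch) Rx(roll)).
In Python, from rig import r gives the robot as it stands.
- The arm moves only by the tool apply_moves, never from a script. Its argument "deltas" is a list of rows, each an object with "claw": the gripper command: -1 is fully open, 1 is shut, values between are in proportion; "delta_pos": the shift along the tool's x, y, z in cm, a list of three; "yaw": the turn about the tool's z in rad. In form: [{"claw": claw, "delta_pos": [tx, ty, tz], "yaw": yaw}, ...]. A call has 1 to 8 rows; each row shifts and turns the commanded pose from where the row before left it, along the tool's axes as they then stand; what a row does not reach is not made up. A row lasts 1/8 s, in which the tool goes at most 62.5 mm and 10.7 degrees, less where a joint would pass 70% of its speed; a pose out of reach is approached as far as the arm can. A call with a gripper value outside its range is refused whole. The fingers move at their own pace and stop on an object; "grip_force" is the grip in N (left out, the last holds). Time passes only in rows, so rows that do not move let the fingers close. It gives the time, the measured TCP pose, the force, the opening and the grip force at its end, in the units of the state.
- r.sense(): the state, without advancing time (a new reading comes with each control period).
- r.grab_frame(name): name is "scene" or "top"; returns a dict with "img" (400x640x3 uint8, blue, green, red), "z_map" (400x640 float32, mm along the optical axis (not along the pixel's ray), 0 where there is no reading), "fx", "fy", "cx", "cy" (pixels), "eye" and "rotation" of the camera in the world. Camera axes: x right, y up, looking along -z (the intrinsics and any distortion apply to the point x, -y, -z); pixel columns grow to the right and rows downward; lengths in mm; the calibration is good to about 2 mm. A picture is of the moment at which its call begins.
- r.sign_off(): hands the job in; it is judged then, once.
The state is a dict: "clock": time; "qpos": joint angles; "qvel": joint speeds; "joint_efforts": joint torques, N m; "eef_pos": TCP position; "tcp_rot": TCP orientation; "contact_force": force on the tool from outside, world axes, zero at the start; "wrist_torque": the same for the moment, N m; "opening": opening from 0.0 (shut) to 1.0 (fully open); "grasp_force": force on a finger pad.
Only numpy, scipy, OpenCV 4.12 (cv2) and the standard library are available. Lean on these libraries where they do the work, as an engineer would, in place of code of your own. Each camera call takes 0.05 s, during which the arm holds its last target. There are 200 camera calls.

## Task

Line up the tin, the salt shaker, the spice jar and the pepper mill by height on the cork pads of the wooden strip: the tallest on the pad next to the red knob, then each shorter one on the next pad, so that the shortest ends up beside the black knob. Stand each upright and well centred on its own pad, let go of everything, and leave the dotted mug where it is.

Things in the scene. Friction and masses are not known exactly. Their poses are not given: they have to be found in the camera images.
- tin: Small food tin, white with red rings and a blue band, plain metal lid: round, 57 mm across, 72 mm high, the shortest of the four, about 0.18 kg. Loose, stands upright at the start. Origin: centre of its underside; z is its upright axis.
- shaker: Salt shaker with a grey domed top and a clear, grey-filled glass: round, 90 mm high, the second shortest, 44 mm across at the body (up to about 60 mm height), dome 34 mm across, about 0.1 kg. Loose, stands upright at the start. Origin: centre of its underside; z is its upright axis.
- spice_jar: Spice jar, clear with a dark label and black screw cap: round and straight, 41 mm across, 105 mm high, the second tallest, about 0.11 kg. The cap (40 mm across) is the top 20 mm and does not turn. Loose, stands upright at the start. Origin: centre of its underside; z is its upright axis.
- pepper_mill: Turned wooden pepper mill: round, 58 mm across at the foot, 170 mm high, the tallest of the four, about 0.18 kg. Its round head, about 49 mm across, spans heights 123 to 159 mm and is widest near 140 mm; a small metal knob tops it. The head does not turn. Loose, stands upright at the start. Origin: centre of its underside; z is its upright axis.
- pad_1: One of four identical round cork pads, 70 mm across and 3 mm thick, fixed in a row on a dark wooden strip (450 x 90 x 12 mm, fixed to the worktop). Pads pad_1, pad_2, pad_3, pad_4 follow one another in that order along the strip, 95 mm from centre to centre. Origin: centre of the pad's underside, 12 mm above the worktop, so a thing standing on the pad has its foot 3 mm above this origin (15 mm above the worktop). z is up; y runs along the row, from pad_4 towards pad_1.
- pad_2: Cork pad like pad_1, number 2 in the row; same size, same origin and axes.
- pad_3: Cork pad like pad_1, number 3 in the row; same size, same origin and axes.
- pad_4: Cork pad like pad_1, number 4 in the row; same size, same origin and axes.
- red_knob: Bright red carrying knob, 28 mm across and 28 mm high, fixed upright on one end of the strip, 62.5 mm from the centre of the end pad; which end (beside pad_1 or beside pad_4) differs from start to start. A like knob in black stands on the other end. Origin: centre of its underside, on the strip's top, 12 mm above the worktop.
- mug: White mug with grey dots, 82 mm across, 114 mm over the handle, 91 mm high, loose; a bystander to be left where it is. Origin: centre of its underside.
Mind the look-alikes: they are no part of the job. Several things have the shape of the pepper_mill; the one meant has the colours described above.

How it is judged:
By the outcome, as a careful person would: the job done as asked, in the order asked, and still so for the second after the job is handed in, with the robot touching nothing.
It also fails if it takes over 109 s, if anything falls off the work surface, if the arm or the gripper's body presses on something with over 40 N, if the wrist force passes 120 N, or if a joint passes its speed limit or range.

## Working session

There is one attempt and no reset: what is moved stays moved. The work goes in short steps, Python scripts to look and compute and a tool call to move; the robot and the scene stay as the last step left them, time stands still between calls to the robot, and variables do not carry over. Pictures are saved under pics/ and viewed, at most 14 in all, crops included, and the job is handed in when it is done.

Besides the shell and the picture viewer there is one more tool, called by a JSON object that holds its "api" and its "payload". apply_moves: Moves the arm, as the interface text tells. Its arguments: {"type":"object","properties":{"deltas":{"type":"array"},"grip_force":{"type":"number"}},"required":["deltas"]}

```bash
mkdir -p pics; cat > h.py <<'E'
from rig import r
import numpy as np, cv2
def pts(f):
    z=f["z_map"]; v,u=np.mgrid[:z.shape[0],:z.shape[1]]
    P=np.stack([(u-f["cx"])/f["fx"]*z,-(v-f["cy"])/f["fy"]*z,-z],-1)
    return P@np.array(f["rotation"]).T+np.array(f["eye"])
E
python3 - <<'E'
from h import *
for n in("scene","top"):
    f=r.grab_frame(n); cv2.imwrite(f"pics/{n}0.png",f["img"]); print(n,f["eye"],np.round(f["rotation"],3).tolist(),f["fx"],[k for k in f])
    np.savez(f"{n}0.npz",P=pts(f),z=f["z_map"])
print(r.sense())
E
```

```text
scene [-376.77374067  737.50261025  931.26834179] [0.925, 0.024, -2.289] 403.54397020142517 ['img', 'z_map', 'fx', 'fy', 'cx', 'cy', 'eye', 'rotation']Traceback (most recent call last):
  File "<stdin>", line 4, in <module>
  File "h.py", line 6, in pts
    return P@np.array(f["rotation"]).T+np.array(f["eye"])
           ~~~~~~~~~~~~~~~~~~~~~~~~~~~^~~~~~~~~~~~~~~~~~~
ValueError: operands could not be broadcast together with shapes (400,640) (3,)
```

View pics/scene0.png

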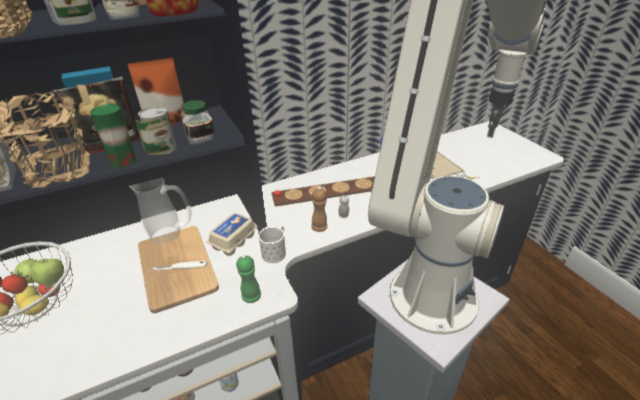

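The scene view shows the strip with the red knob at (277,193), the brown mill at (319,210), the shaker at (344,205), the mug at (272,245) and a green mill look-alike at (249,280). The arm hides the rest. The rotation comes as roll, pitch and yaw, so I'll fix the helper.

```bash
sed -i 's/np.array(f\["rotation"\]).T/Rotation.from_euler("xyz",f["rotation"]).as_matrix().T/; 2a from scipy.spatial.transform import Rotation' h.py
python3 - <<'E'
from h import *
for n in("scene","top"):
    f=r.grab_frame(n); cv2.imwrite(f"pics/{n}1.png",f["img"]); print(n,f["eye"],f["rotation"],f["fx"],f["cx"],f["cy"])
    P=pts(f);np.savez(f"{n}0.npz",P=P,z=f["z_map"],img=f["img"])
    if n=="scene":
        for u,v in [(277,193),(319,187),(344,197),(272,232),(249,257),(240,350)]: print(u,v,P[v,u].round())
print(r.sense())
E
```

```text
scene [-376.77374067  737.50261025  931.26834179] [ 0.92476743  0.0241371  -2.28869411] 403.54397020142517 318.7066143908085 201.96684206649917
277 193 [680.  54.  39.]
319 187 [455.  34. 172.]
344 197 [438. -65.  91.]
272 232 [484. 216.  65.]
249 257 [350. 378. 158.]
240 350 [ 450.  427. -342.]
top [ 407.79506175  -16.9167436  1235.944886  ] [ 0.1119895   0.01356113 -1.5951833 ] 387.79125694069177 325.4867144173029 204.56906160882534
{'clock': 0.15, 'qpos': array([-1.22140637e+00,  3.53492306e-01,  1.63392607e+00, -5.55821263e-05,
        1.15520713e+00, -2.44773482e-03]), 'qvel': array([ 0.00091669, -0.00120277, -0.00457786,  0.00054996,  0.00076339,
        0.00133987]), 'joint_efforts': array([ 3.83653487e-04, -6.05636215e+01, -3.42344499e+01, -1.40961074e-04,
        6.09716706e-03,  1.67111261e-05]), 'eef_pos': array([ 215.29691129, -586.57075322,  404.14795754]), 'tcp_rot': array([-3.14055968e+00,  4.82993981e-05,  3.51860187e-01]), 'contact_force': array([-0.1311111 ,  0.02041349, -0.91890375]), 'wrist_torque': array([ 0.07192089,  0.07511917, -0.00049554]), 'grasp_force': 0.0, 'opening': 0.9997081553235085}
```

View pics/top1.png

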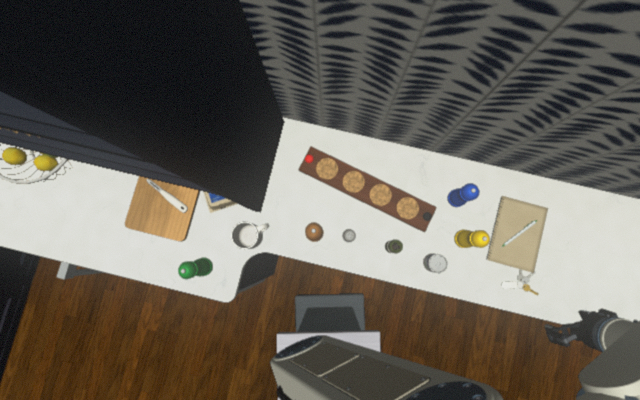

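The top view shows the red knob at (309,158) and the pads at (327,168), (353,181), (381,195) and (408,209), with the black knob at (428,216). The four things are the brown mill (314,231), shaker (349,235), jar (394,246) and tin (436,263). Four things have the mill's shape: brown (314,231), green (195,268), blue (463,195) and yellow (472,239). Only the brown one is wooden, so I'll confirm it in a crop and measure.

```bash
python3 - <<'E'
from h import *
d=np.load("top0.npz");P=d["P"];img=d["img"]
cv2.imwrite("pics/crop1.png",cv2.resize(img[145:285,285:455],None,fx=4.5,fy=4,interpolation=cv2.INTER_CUBIC))
for n,u,v,w,h in [("mill",314,231,14,172),("shaker",349,235,11,91),("jar",394,246,12,105),("tin",436,263,14,72),("knob",309,158,7,40),("knobB",428,216,7,40),("mug",248,235,16,91)]:
    Q=P[v-w:v+w+1,u-w:u+w+1].reshape(-1,3)
    top=np.nanmax(Q[:,2]); 
    S=Q[Q[:,2]>top-(8 if n!="mill" else 45)]
    print(n,"top",round(top,1),len(S),"mean",S.mean(0).round(1),"mid",((S.min(0)+S.max(0))/2)[:2].round(1),"ext",(np.ptp(S,axis=0))[:2].round(1), "circ",[np.round(a,1) for a in cv2.minEnclosingCircle(S[:,:2].astype(np.float32))])
for u,v in [(327,168),(353,181),(381,195),(408,209)]:
    hsv=cv2.cvtColor(img,cv2.COLOR_BGR2HSV)
    print("pad",P[v,u].round(1))
b=P[160:260,460:500]; print("table z",np.median(P[275:280,440:480,2]), P[240,340])
np.save("x.npy",0)
# pads by brightness
m=((img.max(2)>105)&(abs(P[...,2]-15)<10)&(img[...,2].astype(int)-img[...,0]>40)).astype(np.uint8)
n,l,s,c=cv2.connectedComponentsWithStats(m)
for i in range(1,n):
    if s[i,4]>120 and 300<c[i][0]<440: print(c[i].round(1),s[i],P[l==i].mean(0).round(1))
E
```

```text
mill top 1235.9 4 mean [ 407.8  -16.9 1235.9] mid [407.8 -16.9] ext [0. 0.] circ [array([407.8, -16.9]), np.float64(0.0)]
shaker top 92.4 57 mean [445.3 -72.7  87.3] mid [443.8 -73.3] ext [26.6 26.8] circ [array([444.2, -73.7]), np.float64(13.9)]
jar top 1235.9 2 mean [ 407.8  -16.9 1235.9] mid [407.8 -16.9] ext [0. 0.] circ [array([407.8, -16.9]), np.float64(0.0)]
tin top 1235.9 3 mean [ 407.8  -16.9 1235.9] mid [407.8 -16.9] ext [0. 0.] circ [array([407.8, -16.9]), np.float64(0.0)]
knob top 1235.9 2 mean [ 407.8  -16.9 1235.9] mid [407.8 -16.9] ext [0. 0.] circ [array([407.8, -16.9]), np.float64(0.0)]
knobB top 1235.9 3 mean [ 407.8  -16.9 1235.9] mid [407.8 -16.9] ext [0. 0.] circ [array([407.8, -16.9]), np.float64(0.0)]
mug top 1235.9 7 mean [ 407.8  -16.9 1235.9] mid [407.8 -16.9] ext [0. 0.] circ [array([407.8, -16.9]), np.float64(0.0)]
pad [664.1 -11.4  10.5]
pad [618.8 -93.2  14.7]
pad [ 571.7 -180.7   13.5]
pad [ 524.8 -264.    13.2]
table z -0.2396410111151681 [432.85874602 -46.82312413   0.46696886]
[366.6 188.2] [ 300  148  135   82 3063] [ 595.  -135.3   13.2]
```

View pics/crop1.png

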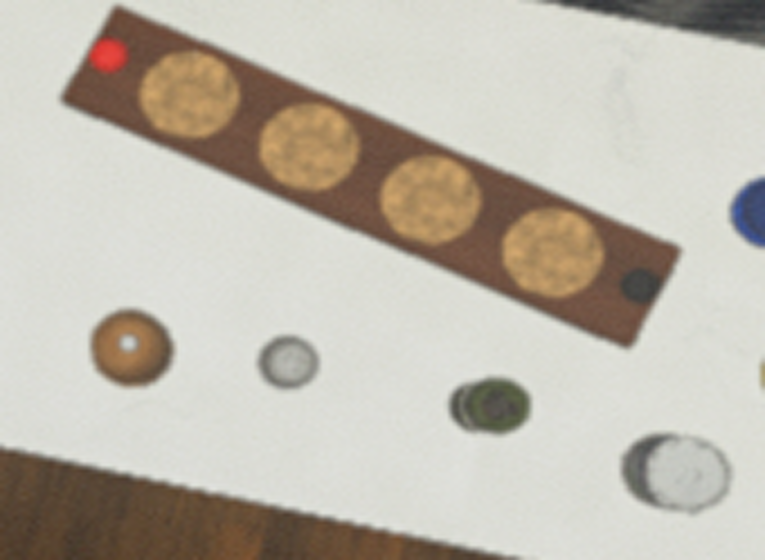

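The crop confirms the brown wooden mill with its metal knob, and the others match their descriptions. I'll refine the numbers with invalid depth masked out.

```bash
python3 - <<'E'
from h import *
d=np.load("top0.npz");P=d["P"];img=d["img"];z=d["z"]; ok=z>0
f=r.grab_frame("top"); R=Rotation.from_euler("xyz",f["rotation"]).as_matrix()
def px(u,v,h):
    D=R@np.array([(u-f["cx"])/f["fx"],-(v-f["cy"])/f["fy"],-1]); t=(h-f["eye"][2])/D[2]; return (f["eye"]+t*D)[:2]
for n,u,v,w,h0,h1 in [("mill",314,231,14,135,185),("mill",314,231,14,120,185),("shaker",349,235,11,80,100),("jar",394,246,12,97,112),("tin",436,263,14,66,80),("knob",309,158,8,32,50),("knobB",428,216,8,32,50),("mug",248,235,22,80,100)]:
    Q=P[v-w:v+w+1,u-w:u+w+1][ok[v-w:v+w+1,u-w:u+w+1]]
    S=Q[(Q[:,2]>h0)&(Q[:,2]<h1)]
    print(n,len(S),"mean",S.mean(0).round(1),"mid",((S.min(0)+S.max(0))/2)[:2].round(1),"ext",(np.ptp(S,axis=0))[:2].round(1))
U=[(327,168.75),(353.7,181.75),(380.6,194.75),(407.7,208)]
A=[]
for u,v in U:
    p=img[int(v)-12:int(v)+13,int(u)-12:int(u)+13,2].astype(float)
    m=(p>118); m=m&(np.hypot(*np.mgrid[-12:13,-12:13])<14)
    vv,uu=np.nonzero(m); a=px(uu.mean()+int(u)-12,vv.mean()+int(v)-12,15); A.append(a); print("pad",m.sum(),a.round(1),px(u-.5,v-.5,15).round(1))
A=np.array(A); s=np.polyfit([0,1,2,3],A,1); print(s.round(1),np.hypot(*s[0]),np.degrees(np.arctan2(*-s[0][::-1])))
for i in range(4): print(np.round(s[1]+i*s[0],1))
g=px(309,157.5,40);print("redknob",g)
print(px(313.5,220.8,172))
E
```

```text
mill 246 mean [457.9  30.4 152.5] mid [458.6  30.5] ext [48.3 48.1]
mill 246 mean [457.9  30.4 152.5] mid [458.6  30.5] ext [48.3 48.1]
shaker 85 mean [445.4 -73.4  85.9] mid [445.3 -73.5] ext [29.6 27.3]
jar 156 mean [ 409.7 -204.6  104.8] mid [ 410.9 -204.4] ext [37.8 38.7]
tin 269 mean [ 356.9 -332.6   69.7] mid [ 356.6 -332. ] ext [53.3 55.8]
knob 58 mean [690.6  45.1  38.6] mid [690.6  44.5] ext [23.7 25.4]
knobB 59 mean [ 499.8 -316.2   38. ] mid [ 499.5 -317.3] ext [24.9 25.2]
mug 148 mean [455.6 235.   87.6] mid [452.9 230.2] ext [77.1 94.7]
pad 433 [663.2 -11. ] [662.4  -9.8]
pad 440 [618.7 -94.5] [618.  -93.8]
pad 444 [ 573.9 -178.5] [ 573.9 -177.7]
pad 442 [ 528.8 -261.8] [ 529.5 -261.4]
[[-44.8 -83.6]
 [663.3 -11. ]] 94.87911856149987 61.83705107436935
[663.3 -11. ]
[618.6 -94.6]
[ 573.8 -178.3]
[ 529.  -261.9]
redknob [693.09180777  44.2775351 ]
[483.73475007  28.63316441]
```

Pad spacing fits to 94.9 mm and both knobs agree with it. The order from the red knob is mill P1 (663.3,−11), jar P2 (618.6,−94.6), shaker P3 (573.8,−178.3) and tin P4 (529,−261.9). I'll grip everything at yaw 1.079, so the fingers close across the row, and start with the tin.

{"api": "apply_moves", "payload": {"deltas": [{"claw":-1,"delta_pos":[0,0,0],"yaw":-0.182},{"claw":-1,"delta_pos":[0,0,0],"yaw":-0.182},{"claw":-1,"delta_pos":[0,0,0],"yaw":-0.182},{"claw":-1,"delta_pos":[0,0,0],"yaw":-0.181},{"claw":-1,"delta_pos":[5,0,0],"yaw":0},{"claw":-1,"delta_pos":[5,0,0],"yaw":0},{"claw":-1,"delta_pos":[5,0,0],"yaw":0},{"claw":-1,"delta_pos":[5,0,0],"yaw":0}], "grip_force": 40}}

```text
clock: 1.2
eef_pos: [310.3, -409.0, 404.6]
tcp_rot: [3.142, -0.0, 1.078]
contact_force: [0.0, -0.1, -0.9]
opening: 0.999
grasp_force: 0.0
```

```bash
cat >> h.py <<'E'
def go(x,y,z):
    s=r.sense(); T=Rotation.from_euler("xyz",s["tcp_rot"]).as_matrix()
    d=np.array([x,y,z])-s["eef_pos"]
    print("t",round(s["clock"],2),"pos",s["eef_pos"].round(1),"rpy",s["tcp_rot"].round(4),"open",round(s["opening"],3),"cm",(T.T@d/10).round(2))
E
python3 -c "
from h import *
go(356.8,-332.3,404)"
```

```text
t 1.2 pos [ 310.3 -409.   404.6] rpy [ 3.1415e+00 -1.0000e-04  1.0784e+00] open 0.999 cm [8.96 0.47 0.06]
```

{"api": "apply_moves", "payload": {"deltas": [{"claw":-1,"delta_pos":[4.5,0.25,0],"yaw":0},{"claw":-1,"delta_pos":[4.45,0.2,0],"yaw":0},{"claw":-1,"delta_pos":[0,0,5],"yaw":0},{"claw":-1,"delta_pos":[0,0,5],"yaw":0},{"claw":-1,"delta_pos":[0,0,3],"yaw":0},{"claw":-1,"delta_pos":[0,0,0],"yaw":0}]}}

```text
clock: 1.95
eef_pos: [355.4, -333.0, 272.9]
tcp_rot: [-3.137, -0.001, 1.079]
contact_force: [-0.2, 0.3, 0.1]
opening: 0.994
grasp_force: 0.0
```

```bash
python3 -c "
from h import *
go(356.8,-332.3,198)"
```

```text
t 1.95 pos [ 355.4 -333.   272.9] rpy [-3.1371e+00 -1.2000e-03  1.0788e+00] open 0.994 cm [0.12 0.12 7.49]
```

{"api": "apply_moves", "payload": {"deltas": [{"claw":-1,"delta_pos":[0.05,0.05,4],"yaw":0},{"claw":-1,"delta_pos":[0,0,3.5],"yaw":0},{"claw":-1,"delta_pos":[0,0,0],"yaw":0},{"claw":1,"delta_pos":[0,0,0],"yaw":0},{"claw":1,"delta_pos":[0,0,0],"yaw":0},{"claw":1,"delta_pos":[0,0,0],"yaw":0},{"claw":1,"delta_pos":[0,0,0],"yaw":0},{"claw":1,"delta_pos":[0,0,0],"yaw":0}]}}

```text
clock: 2.95
eef_pos: [357.3, -334.0, 201.7]
tcp_rot: [3.139, 0.001, 1.079]
contact_force: [-1.3, 0.1, 7.2]
opening: 0.66
grasp_force: 41.2
```

```bash
python3 -c "
from h import *
go(356.8,-332.3,198);print(r.sense()['grasp_force'],r.sense()['contact_force'])"
```

```text
t 2.95 pos [ 357.3 -334.   201.7] rpy [3.1390e+00 8.0000e-04 1.0788e+00] open 0.66 cm [ 0.13 -0.13  0.37]
41.22614085674286 [-1.33134398  0.08735359  7.20293327]
```

{"api": "apply_moves", "payload": {"deltas": [{"claw":1,"delta_pos":[0,0,-2],"yaw":0},{"claw":1,"delta_pos":[0,0,-3],"yaw":0},{"claw":1,"delta_pos":[0,0,-2],"yaw":0},{"claw":1,"delta_pos":[0,0,0],"yaw":0}]}}

```text
clock: 3.45
eef_pos: [357.3, -334.0, 272.1]
tcp_rot: [3.137, 0.001, 1.079]
contact_force: [1.0, -0.3, -3.3]
opening: 0.664
grasp_force: 43.4
```

```bash
python3 -c "
from h import *
go(529,-261.9,271.5);print(r.sense()['grasp_force'],r.sense()['contact_force'])"
```

```text
t 3.45 pos [ 357.3 -334.   272.1] rpy [3.1369e+00 1.3000e-03 1.0788e+00] open 0.664 cm [14.47 11.72  0.09]
43.39540243148804 [ 1.00246412 -0.25366681 -3.29487418]
```

{"api": "apply_moves", "payload": {"deltas": [{"claw":1,"delta_pos":[3,2.5,0],"yaw":0},{"claw":1,"delta_pos":[4,3.2,0],"yaw":0},{"claw":1,"delta_pos":[4,3.2,0],"yaw":0},{"claw":1,"delta_pos":[3.35,2.8,0],"yaw":0},{"claw":1,"delta_pos":[0,0,2.5],"yaw":0},{"claw":1,"delta_pos":[0,0,1.5],"yaw":0},{"claw":1,"delta_pos":[0,0,0],"yaw":0},{"claw":1,"delta_pos":[0,0,0],"yaw":0}]}}

```text
clock: 4.45
eef_pos: [527.4, -262.7, 230.0]
tcp_rot: [3.141, 0.0, 1.078]
contact_force: [0.5, 0.8, -2.0]
opening: 0.66
grasp_force: 43.6
```

```bash
python3 -c "
from h import *
go(529,-261.9,216.7);print(r.sense()['contact_force'])
f=r.grab_frame('scene');cv2.imwrite('pics/s2.png',cv2.resize(f['img'][90:240,230:480],(800,480)))"
```

```text
t 4.45 pos [ 527.4 -262.7  230. ] rpy [3.1414 0.     1.078 ] open 0.66 cm [0.15 0.1  1.33]
[ 0.46707339  0.77542589 -2.03514404]
```

View pics/s2.png

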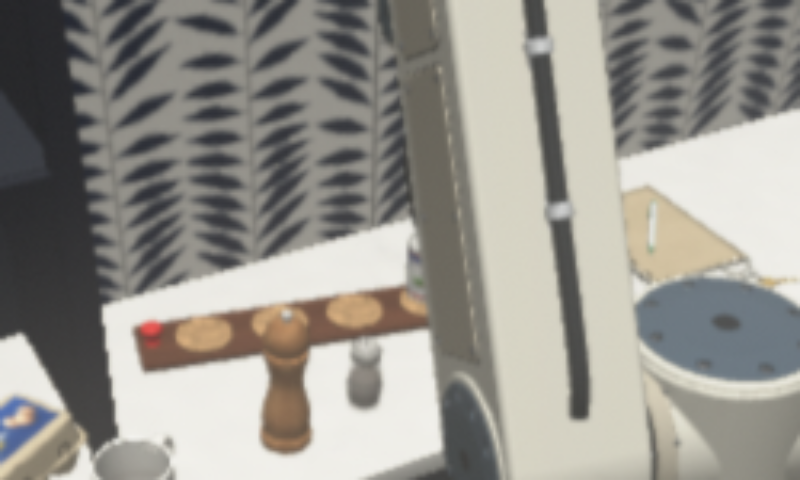

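The arm hides the tin in this view. Only its edge shows, over the fourth pad at (415,265). I'll lower it and watch the contact force.

{"api": "apply_moves", "payload": {"deltas": [{"claw":1,"delta_pos":[0,0.1,0.8],"yaw":0},{"claw":1,"delta_pos":[0,0,0.4],"yaw":0},{"claw":1,"delta_pos":[0,0,0],"yaw":0},{"claw":1,"delta_pos":[0,0,0],"yaw":0}]}}

```text
clock: 5.0
eef_pos: [528.6, -262.7, 217.7]
tcp_rot: [-3.141, -0.0, 1.079]
contact_force: [-0.3, -0.2, -2.6]
opening: 0.663
grasp_force: 43.6
```

{"api": "apply_moves", "payload": {"deltas": [{"claw":1,"delta_pos":[0,0,0.1],"yaw":0},{"claw":1,"delta_pos":[0,0,0.05],"yaw":0},{"claw":1,"delta_pos":[0,0,0],"yaw":0}]}}

```text
clock: 5.38
eef_pos: [528.7, -262.8, 216.7]
tcp_rot: [3.141, -0.0, 1.079]
contact_force: [-2.4, 1.6, 5.7]
opening: 0.66
grasp_force: 44.4
```

Contact. I'll release, rise and measure the tin from the top.

{"api": "apply_moves", "payload": {"deltas": [{"claw":-0.1,"delta_pos":[0,0,0],"yaw":0},{"claw":-1,"delta_pos":[0,0,0],"yaw":0},{"claw":-1,"delta_pos":[0,0,0],"yaw":0},{"claw":-1,"delta_pos":[0,0,0],"yaw":0},{"claw":-1,"delta_pos":[0,0,-3],"yaw":0},{"claw":-1,"delta_pos":[0,0,-5],"yaw":0},{"claw":-1,"delta_pos":[0,0,-3],"yaw":0},{"claw":-1,"delta_pos":[0,0,0],"yaw":0}]}}

```text
clock: 6.38
eef_pos: [529.3, -263.2, 328.7]
tcp_rot: [3.137, -0.0, 1.079]
contact_force: [0.4, -0.5, -0.7]
opening: 0.997
grasp_force: 0.0
```

```bash
python3 -c "
from h import *
go(445.3,-73.4,327)"
```

```text
t 6.38 pos [ 529.3 -263.2  328.7] rpy [ 3.1368e+00 -1.0000e-04  1.0788e+00] open 0.997 cm [ 12.75 -16.37   0.09]
```

{"api": "apply_moves", "payload": {"deltas": [{"claw":-1,"delta_pos":[2,-2.6,0],"yaw":0},{"claw":-1,"delta_pos":[3.2,-4,0],"yaw":0},{"claw":-1,"delta_pos":[3.2,-4,0],"yaw":0},{"claw":-1,"delta_pos":[2.6,-3.4,0],"yaw":0},{"claw":-1,"delta_pos":[1.75,-2.4,0],"yaw":0},{"claw":-1,"delta_pos":[0,0,0],"yaw":0},{"claw":-1,"delta_pos":[0,0,3],"yaw":0},{"claw":-1,"delta_pos":[0,0,0],"yaw":0}]}}

```text
clock: 7.38
eef_pos: [443.6, -73.3, 294.3]
tcp_rot: [-3.138, 0.001, 1.079]
contact_force: [-0.5, -0.2, 0.7]
opening: 1.002
grasp_force: 0.0
```

```bash
python3 - <<'E'
from h import *
go(445.3,-73.4,196)
f=r.grab_frame("top");P=pts(f);ok=f["z_map"]>0
cv2.imwrite("pics/top2.png",cv2.resize(f["img"][140:290,285:455],(680,600),interpolation=cv2.INTER_CUBIC))
S=P[190:240,390:435][ok[190:240,390:435]];S=S[(S[:,2]>75)&(S[:,2]<100)&(np.hypot(S[:,0]-529,S[:,1]+262)<45)]
print("tin",len(S),S.mean(0),(S.min(0)+S.max(0))/2,np.ptp(S,axis=0))
E
```

```text
t 7.38 pos [443.6 -73.3 294.3] rpy [-3.1377e+00  1.5000e-03  1.0786e+00] open 1.002 cm [0.08 0.2  9.83]
tin 300 [ 529.0715931  -261.02731834   83.91554645] [ 529.57183196 -260.72515606   83.98124084] [54.45832327 56.24887915 17.7539844 ]
```

View pics/top2.png

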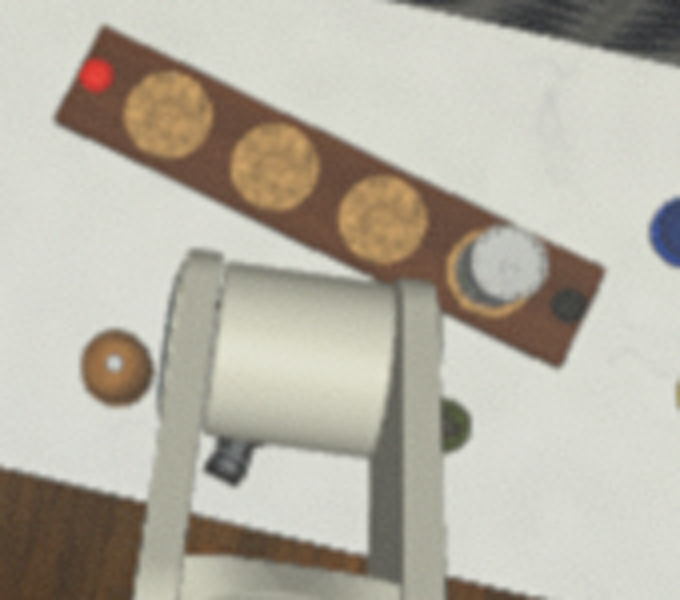

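The tin stands upright on the fourth pad at crop (497,270), within about 1 mm of centre. Next is the shaker.

{"api": "apply_moves", "payload": {"deltas": [{"claw":-1,"delta_pos":[0.05,0.1,4],"yaw":0},{"claw":-1,"delta_pos":[0,0,4],"yaw":0},{"claw":-1,"delta_pos":[0,0,1.7],"yaw":0},{"claw":-1,"delta_pos":[0,0,0],"yaw":0},{"claw":1,"delta_pos":[0,0,0],"yaw":0},{"claw":1,"delta_pos":[0,0,0],"yaw":0},{"claw":1,"delta_pos":[0,0,0],"yaw":0},{"claw":1,"delta_pos":[0,0,0],"yaw":0}]}}

```text
clock: 8.43
eef_pos: [445.9, -73.0, 200.5]
tcp_rot: [3.14, -0.001, 1.079]
contact_force: [-1.7, -0.4, 13.2]
opening: 0.463
grasp_force: 38.7
```

{"api": "apply_moves", "payload": {"deltas": [{"claw":1,"delta_pos":[0,0,0],"yaw":0},{"claw":1,"delta_pos":[0,0,0],"yaw":0}]}}

```text
clock: 8.68
eef_pos: [445.9, -73.0, 200.5]
tcp_rot: [3.14, -0.001, 1.079]
contact_force: [-2.0, -0.9, 12.4]
opening: 0.466
grasp_force: 38.7
```

```bash
python3 -c "
from h import *
go(445.3,-73.4,196)"
```

```text
t 8.68 pos [445.9 -73.  200.5] rpy [ 3.1397e+00 -6.0000e-04  1.0788e+00] open 0.466 cm [-0.06 -0.03  0.45]
```

{"api": "apply_moves", "payload": {"deltas": [{"claw":1,"delta_pos":[0,0,-0.8],"yaw":0},{"claw":1,"delta_pos":[0,0,-1],"yaw":0},{"claw":1,"delta_pos":[0,0,-2],"yaw":0},{"claw":1,"delta_pos":[0,0,-2],"yaw":0},{"claw":1,"delta_pos":[0,0,0],"yaw":0},{"claw":1,"delta_pos":[0,0,0],"yaw":0}]}}

```text
clock: 9.43
eef_pos: [445.1, -72.9, 257.0]
tcp_rot: [3.142, -0.0, 1.079]
contact_force: [-0.9, 0.1, -1.1]
opening: 0.46
grasp_force: 40.5
```

```bash
python3 - <<'E'
from h import *
go(573.8,-178.3,260)
f=r.grab_frame("scene");cv2.imwrite("pics/s3.png",cv2.resize(f["img"][130:250,270:430],(800,600),interpolation=cv2.INTER_CUBIC))
E
```

```text
t 9.43 pos [445.1 -72.9 257. ] rpy [ 3.1416 -0.      1.0788] open 0.46 cm [-3.21 16.32 -0.3 ]
```

View pics/s3.png

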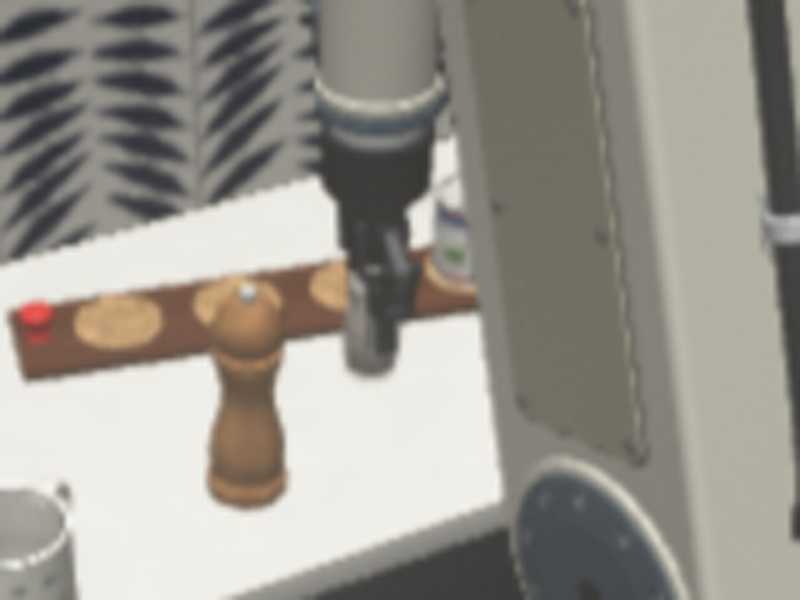

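The shaker hangs upright in the fingers at (370,350). I'll move it to P3.

{"api": "apply_moves", "payload": {"deltas": [{"claw":1,"delta_pos":[-0.6,3,0],"yaw":0},{"claw":1,"delta_pos":[-0.9,4.6,0],"yaw":0},{"claw":1,"delta_pos":[-0.9,4.6,0],"yaw":0},{"claw":1,"delta_pos":[-0.75,4.1,0],"yaw":0},{"claw":1,"delta_pos":[0,0,1.2],"yaw":0},{"claw":1,"delta_pos":[0,0,1.5],"yaw":0},{"claw":1,"delta_pos":[0,0,0],"yaw":0},{"claw":1,"delta_pos":[0,0,0],"yaw":0}]}}

```text
clock: 10.48
eef_pos: [573.6, -177.2, 230.0]
tcp_rot: [-3.141, 0.0, 1.079]
contact_force: [0.4, -0.6, -0.4]
opening: 0.459
grasp_force: 40.6
```

```bash
python3 -c "
from h import *
go(573.8,-178.3,215.5)"
```

```text
t 10.47 pos [ 573.6 -177.2  230. ] rpy [-3.1407e+00  2.0000e-04  1.0793e+00] open 0.459 cm [-0.09  0.07  1.45]
```

{"api": "apply_moves", "payload": {"deltas": [{"claw":1,"delta_pos":[-0.03,0.05,0.8],"yaw":0},{"claw":1,"delta_pos":[0,0,0.4],"yaw":0},{"claw":1,"delta_pos":[0,0,0.2],"yaw":0},{"claw":1,"delta_pos":[0,0,0],"yaw":0},{"claw":1,"delta_pos":[0,0,0],"yaw":0}]}}

```text
clock: 11.1
eef_pos: [574.5, -178.2, 216.3]
tcp_rot: [3.141, -0.0, 1.079]
contact_force: [0.1, 0.3, -1.9]
opening: 0.461
grasp_force: 40.6
```

{"api": "apply_moves", "payload": {"deltas": [{"claw":1,"delta_pos":[0,0,0.1],"yaw":0},{"claw":1,"delta_pos":[0,0,0.05],"yaw":0},{"claw":1,"delta_pos":[0,0,0],"yaw":0},{"claw":1,"delta_pos":[0,0,0],"yaw":0}]}}

```text
clock: 11.6
eef_pos: [574.6, -178.3, 215.6]
tcp_rot: [3.141, -0.0, 1.079]
contact_force: [-2.9, 0.3, 7.4]
opening: 0.464
grasp_force: 41.6
```

{"api": "apply_moves", "payload": {"deltas": [{"claw":0,"delta_pos":[0,0,0],"yaw":0},{"claw":-1,"delta_pos":[0,0,0],"yaw":0},{"claw":-1,"delta_pos":[0,0,0],"yaw":0},{"claw":-1,"delta_pos":[0,0,0],"yaw":0},{"claw":-1,"delta_pos":[0,0,-3],"yaw":0},{"claw":-1,"delta_pos":[0,0,-5],"yaw":0},{"claw":-1,"delta_pos":[0,0,-4],"yaw":0},{"claw":-1,"delta_pos":[0,0,0],"yaw":0}]}}

```text
clock: 12.6
eef_pos: [575.6, -178.6, 338.2]
tcp_rot: [3.135, -0.001, 1.079]
contact_force: [0.3, 0.7, 0.5]
opening: 0.999
grasp_force: 0.0
```

```bash
python3 -c "
from h import *
go(410,-204.5,337)"
```

```text
t 12.6 pos [ 575.6 -178.6  338.2] rpy [ 3.1354e+00 -1.1000e-03  1.0788e+00] open 0.999 cm [-10.11 -13.37   0.03]
```

{"api": "apply_moves", "payload": {"deltas": [{"claw":-1,"delta_pos":[-2,-2.6,0],"yaw":0},{"claw":-1,"delta_pos":[-3,-4,0],"yaw":0},{"claw":-1,"delta_pos":[-3,-4,0],"yaw":0},{"claw":-1,"delta_pos":[-2.1,-2.75,0],"yaw":0},{"claw":-1,"delta_pos":[0,0,0],"yaw":0},{"claw":-1,"delta_pos":[0,0,3],"yaw":0},{"claw":-1,"delta_pos":[0,0,0],"yaw":0},{"claw":-1,"delta_pos":[0,0,0],"yaw":0}]}}

```text
clock: 13.6
eef_pos: [409.7, -204.2, 304.9]
tcp_rot: [-3.141, -0.0, 1.079]
contact_force: [-0.1, 0.0, 0.4]
opening: 0.996
grasp_force: 0.0
```

```bash
python3 - <<'E'
from h import *
go(410,-204.5,222)
f=r.grab_frame("top");P=pts(f);ok=f["z_map"]>0
S=P[ok&(P[...,2]>90)&(P[...,2]<112)&(np.hypot(P[...,0]-573.8,P[...,1]+178.3)<40)]
print("shaker",len(S),S.mean(0),(S.min(0)+S.max(0))/2,np.ptp(S,axis=0))
E
```

```text
t 13.6 pos [ 409.7 -204.2  304.9] rpy [-3.1412e+00 -1.0000e-04  1.0791e+00] open 0.996 cm [-0.02  0.04  8.29]
shaker 101 [ 572.11426238 -177.22609346   99.42761209] [ 572.6785579  -177.7031693    99.09405383] [30.50690423 32.92123491 16.61110168]
```

The shaker is about 1.5 mm off centre. Next is the jar.

{"api": "apply_moves", "payload": {"deltas": [{"claw":-1,"delta_pos":[0,0.03,4],"yaw":0},{"claw":-1,"delta_pos":[0,0,3],"yaw":0},{"claw":-1,"delta_pos":[0,0,1.3],"yaw":0},{"claw":-1,"delta_pos":[0,0,0],"yaw":0},{"claw":1,"delta_pos":[0,0,0],"yaw":0},{"claw":1,"delta_pos":[0,0,0],"yaw":0},{"claw":1,"delta_pos":[0,0,0],"yaw":0},{"claw":1,"delta_pos":[0,0,0],"yaw":0}]}}

```text
clock: 14.65
eef_pos: [409.7, -204.5, 222.6]
tcp_rot: [3.14, -0.0, 1.079]
contact_force: [-1.6, 0.8, 8.0]
opening: 0.468
grasp_force: 39.4
```

{"api": "apply_moves", "payload": {"deltas": [{"claw":1,"delta_pos":[0,0,0],"yaw":0},{"claw":1,"delta_pos":[0,0,0],"yaw":0}]}}

```text
clock: 14.9
eef_pos: [409.7, -204.5, 222.6]
tcp_rot: [3.14, -0.0, 1.079]
contact_force: [0.1, 0.5, 7.2]
opening: 0.47
grasp_force: 39.4
```

```bash
python3 -c "
from h import *
go(410,-204.5,222)"
```

```text
t 14.9 pos [ 409.7 -204.5  222.6] rpy [ 3.1401e+00 -1.0000e-04  1.0788e+00] open 0.47 cm [0.01 0.03 0.06]
```

{"api": "apply_moves", "payload": {"deltas": [{"claw":1,"delta_pos":[0,0,-1],"yaw":0},{"claw":1,"delta_pos":[0,0,-2],"yaw":0},{"claw":1,"delta_pos":[0,0,-2.5],"yaw":0},{"claw":1,"delta_pos":[0,0,-1],"yaw":0},{"claw":1,"delta_pos":[0,0,0],"yaw":0},{"claw":1,"delta_pos":[0,0,0],"yaw":0}]}}

```text
clock: 15.65
eef_pos: [409.0, -204.1, 286.1]
tcp_rot: [-3.141, 0.0, 1.079]
contact_force: [-0.3, 0.4, -1.2]
opening: 0.469
grasp_force: 40.6
```

```bash
python3 -c "
from h import *
go(618.6,-94.6,287)"
```

```text
t 15.65 pos [ 409.  -204.1  286.1] rpy [-3.1406  0.      1.0788] open 0.469 cm [19.55 13.3  -0.11]
```

{"api": "apply_moves", "payload": {"deltas": [{"claw":1,"delta_pos":[3,1,0],"yaw":0},{"claw":1,"delta_pos":[4.5,1.4,0],"yaw":0},{"claw":1,"delta_pos":[4.5,1.4,0],"yaw":0},{"claw":1,"delta_pos":[4,1.2,0],"yaw":0},{"claw":1,"delta_pos":[1.2,2.8,0],"yaw":0},{"claw":1,"delta_pos":[1.2,2.8,0],"yaw":0},{"claw":1,"delta_pos":[1.1,2.6,0],"yaw":0},{"claw":1,"delta_pos":[0,0,0],"yaw":0}]}}

```text
clock: 16.65
eef_pos: [619.1, -94.8, 285.3]
tcp_rot: [-3.141, 0.0, 1.079]
contact_force: [-0.9, -0.4, -1.6]
opening: 0.473
grasp_force: 40.8
```

{"api": "apply_moves", "payload": {"deltas": [{"claw":1,"delta_pos":[0,0,2],"yaw":0},{"claw":1,"delta_pos":[0,0,1.6],"yaw":0},{"claw":1,"delta_pos":[0,0,0],"yaw":0},{"claw":1,"delta_pos":[0,0,0],"yaw":0}]}}

```text
clock: 17.15
eef_pos: [617.6, -94.8, 250.6]
tcp_rot: [-3.141, 0.0, 1.079]
contact_force: [0.2, 0.9, -1.7]
opening: 0.467
grasp_force: 40.8
```

```bash
python3 -c "
from h import *
go(618.6,-94.6,237.6)"
```

```text
t 17.15 pos [617.6 -94.8 250.6] rpy [-3.1412e+00  1.0000e-04  1.0787e+00] open 0.467 cm [0.07 0.08 1.3 ]
```

{"api": "apply_moves", "payload": {"deltas": [{"claw":1,"delta_pos":[0.03,0.05,0.8],"yaw":0},{"claw":1,"delta_pos":[0,0,0.4],"yaw":0},{"claw":1,"delta_pos":[0,0,0.15],"yaw":0},{"claw":1,"delta_pos":[0,0,0],"yaw":0},{"claw":1,"delta_pos":[0,0,0],"yaw":0}]}}

```text
clock: 17.77
eef_pos: [618.3, -94.7, 237.7]
tcp_rot: [-3.141, 0.0, 1.079]
contact_force: [-2.4, 0.5, 5.9]
opening: 0.464
grasp_force: 41.3
```

{"api": "apply_moves", "payload": {"deltas": [{"claw":0,"delta_pos":[0,0,0],"yaw":0},{"claw":-1,"delta_pos":[0,0,0],"yaw":0},{"claw":-1,"delta_pos":[0,0,0],"yaw":0},{"claw":-1,"delta_pos":[0,0,0],"yaw":0},{"claw":-1,"delta_pos":[0,0,-4],"yaw":0},{"claw":-1,"delta_pos":[0,0,-5.5],"yaw":0},{"claw":-1,"delta_pos":[0,0,-4.5],"yaw":0},{"claw":-1,"delta_pos":[0,0,0],"yaw":0}]}}

```text
clock: 18.77
eef_pos: [619.5, -94.9, 381.4]
tcp_rot: [3.135, -0.002, 1.079]
contact_force: [0.1, -0.6, -0.8]
opening: 1.004
grasp_force: 0.0
```

```bash
python3 -c "
from h import *
go(458.2,30.4,290)"
```

```text
t 18.77 pos [619.5 -94.9 381.4] rpy [ 3.1346e+00 -2.5000e-03  1.0788e+00] open 1.004 cm [  3.4  -20.2    9.01]
```

{"api": "apply_moves", "payload": {"deltas": [{"claw":-1,"delta_pos":[0.5,-3,0],"yaw":0},{"claw":-1,"delta_pos":[0.8,-4.5,0],"yaw":0},{"claw":-1,"delta_pos":[0.8,-5,0],"yaw":0},{"claw":-1,"delta_pos":[0.8,-4.5,0],"yaw":0},{"claw":-1,"delta_pos":[0.5,-3,0],"yaw":0},{"claw":-1,"delta_pos":[0,0,0],"yaw":0},{"claw":-1,"delta_pos":[0,0,0],"yaw":0}]}}

```text
clock: 19.65
eef_pos: [458.6, 29.6, 376.9]
tcp_rot: [3.141, 0.0, 1.079]
contact_force: [-0.2, -0.8, 0.4]
opening: 1.001
grasp_force: 0.0
```

```bash
python3 - <<'E'
from h import *
go(458.2,30.4,290)
f=r.grab_frame("top");P=pts(f);ok=f["z_map"]>0
S=P[ok&(P[...,2]>112)&(P[...,2]<126)&(np.hypot(P[...,0]-618.6,P[...,1]+94.6)<40)]
print("jar",len(S),S.mean(0),(S.min(0)+S.max(0))/2,np.ptp(S,axis=0))
E
```

```text
t 19.65 pos [458.6  29.6 376.9] rpy [3.1414e+00 1.0000e-04 1.0792e+00] open 1.001 cm [ 0.06 -0.08  8.69]
jar 151 [617.00070333 -94.62637029 119.99286655] [616.95527384 -94.56907298 118.52825141] [38.8307107  38.35299162 12.98310299]
```

The jar is within 1.6 mm of centre. Last is the mill.

{"api": "apply_moves", "payload": {"deltas": [{"claw":-1,"delta_pos":[0.05,-0.06,3],"yaw":0},{"claw":-1,"delta_pos":[0,0,4],"yaw":0},{"claw":-1,"delta_pos":[0,0,1.7],"yaw":0},{"claw":-1,"delta_pos":[0,0,0],"yaw":0},{"claw":1,"delta_pos":[0,0,0],"yaw":0},{"claw":1,"delta_pos":[0,0,0],"yaw":0},{"claw":1,"delta_pos":[0,0,0],"yaw":0},{"claw":1,"delta_pos":[0,0,0],"yaw":0}]}}

```text
clock: 20.7
eef_pos: [458.4, 30.5, 291.4]
tcp_rot: [3.14, -0.001, 1.079]
contact_force: [-0.6, 0.2, 6.3]
opening: 0.55
grasp_force: 40.3
```

{"api": "apply_moves", "payload": {"deltas": [{"claw":1,"delta_pos":[0,0,0],"yaw":0},{"claw":1,"delta_pos":[0,0,0],"yaw":0}]}}

```text
clock: 20.95
eef_pos: [458.3, 30.5, 291.4]
tcp_rot: [3.14, -0.001, 1.079]
contact_force: [-1.0, 0.8, 5.7]
opening: 0.549
grasp_force: 40.3
```

```bash
python3 -c "
from h import *
go(458.2,30.4,290)"
```

```text
t 20.95 pos [458.3  30.5 291.4] rpy [ 3.1398e+00 -1.2000e-03  1.0789e+00] open 0.549 cm [-0.02 -0.01  0.14]
```

{"api": "apply_moves", "payload": {"deltas": [{"claw":1,"delta_pos":[0,0,-1],"yaw":0},{"claw":1,"delta_pos":[0,0,-2],"yaw":0},{"claw":1,"delta_pos":[0,0,-1.5],"yaw":0},{"claw":1,"delta_pos":[0,0,-0.5],"yaw":0},{"claw":1,"delta_pos":[0,0,0],"yaw":0},{"claw":1,"delta_pos":[0,0,0],"yaw":0}]}}

```text
clock: 21.7
eef_pos: [457.6, 30.4, 339.7]
tcp_rot: [-3.141, 0.0, 1.079]
contact_force: [-0.4, -0.2, -1.2]
opening: 0.541
grasp_force: 41.5
```

```bash
python3 -c "
from h import *
go(663.3,-11,341)"
```

```text
t 21.7 pos [457.6  30.4 339.7] rpy [-3.1408e+00  5.0000e-04  1.0788e+00] open 0.541 cm [ 6.07 20.09 -0.15]
```

{"api": "apply_moves", "payload": {"deltas": [{"claw":1,"delta_pos":[0.7,2,0],"yaw":0},{"claw":1,"delta_pos":[1.1,3.4,0],"yaw":0},{"claw":1,"delta_pos":[1.2,4,0],"yaw":0},{"claw":1,"delta_pos":[1.2,4,0],"yaw":0},{"claw":1,"delta_pos":[1.1,3.7,0],"yaw":0},{"claw":1,"delta_pos":[0.7,2.9,0],"yaw":0},{"claw":1,"delta_pos":[0,0,0],"yaw":0},{"claw":1,"delta_pos":[0,0,0],"yaw":0}]}}

```text
clock: 22.7
eef_pos: [661.7, -11.1, 339.1]
tcp_rot: [-3.139, 0.001, 1.079]
contact_force: [-0.0, -0.0, -2.0]
opening: 0.545
grasp_force: 41.8
```

{"api": "apply_moves", "payload": {"deltas": [{"claw":1,"delta_pos":[0,0,1.2],"yaw":0},{"claw":1,"delta_pos":[0,0,1.2],"yaw":0},{"claw":1,"delta_pos":[0,0,0],"yaw":0},{"claw":1,"delta_pos":[0,0,0],"yaw":0}]}}

```text
clock: 23.2
eef_pos: [662.4, -11.1, 316.1]
tcp_rot: [-3.141, 0.0, 1.079]
contact_force: [0.0, 0.3, -1.9]
opening: 0.55
grasp_force: 41.8
```

```bash
python3 - <<'E'
from h import *
go(663.3,-11,306.4)
f=r.grab_frame("scene");cv2.imwrite("pics/s4.png",cv2.resize(f["img"][110:230,250:410],(800,600),interpolation=cv2.INTER_CUBIC))
E
```

```text
t 23.2 pos [662.4 -11.1 316.1] rpy [-3.1414e+00  1.0000e-04  1.0789e+00] open 0.55 cm [0.05 0.07 0.97]
```

View pics/s4.png

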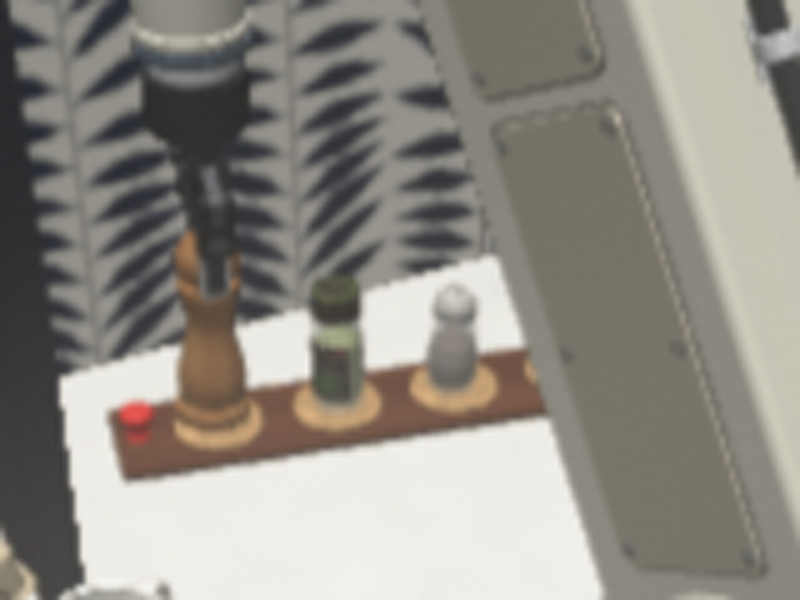

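The picture shows the mill hanging upright just above P1 at (215,420), the jar on P2 at (337,395) and the shaker on P3 at (452,380). I'll lower the mill.

{"api": "apply_moves", "payload": {"deltas": [{"claw":1,"delta_pos":[0.02,0.04,0.5],"yaw":0},{"claw":1,"delta_pos":[0,0,0.3],"yaw":0},{"claw":1,"delta_pos":[0,0,0.15],"yaw":0},{"claw":1,"delta_pos":[0,0,0.1],"yaw":0},{"claw":1,"delta_pos":[0,0,0],"yaw":0},{"claw":1,"delta_pos":[0,0,0],"yaw":0}]}}

```text
clock: 24.0
eef_pos: [663.0, -11.1, 306.6]
tcp_rot: [3.141, -0.0, 1.079]
contact_force: [-1.6, 1.1, 4.9]
opening: 0.546
grasp_force: 42.5
```

Contact. I'll release, rise and back off.

{"api": "apply_moves", "payload": {"deltas": [{"claw":0,"delta_pos":[0,0,0],"yaw":0},{"claw":-1,"delta_pos":[0,0,0],"yaw":0},{"claw":-1,"delta_pos":[0,0,0],"yaw":0},{"claw":-1,"delta_pos":[0,0,0],"yaw":0},{"claw":-1,"delta_pos":[0,0,-3],"yaw":0},{"claw":-1,"delta_pos":[0,0,-4.5],"yaw":0},{"claw":-1,"delta_pos":[0,0,-3.5],"yaw":0},{"claw":-1,"delta_pos":[0,0,0],"yaw":0}]}}

```text
clock: 25.0
eef_pos: [663.7, -11.2, 419.1]
tcp_rot: [3.136, -0.003, 1.079]
contact_force: [-0.4, 0.2, 0.1]
opening: 1.0
grasp_force: 0.0
```

{"api": "apply_moves", "payload": {"deltas": [{"claw":-1,"delta_pos":[0,-3,0],"yaw":0},{"claw":-1,"delta_pos":[0,-5,0],"yaw":0},{"claw":-1,"delta_pos":[0,-5,0],"yaw":0},{"claw":-1,"delta_pos":[0,-5,0],"yaw":0},{"claw":-1,"delta_pos":[0,-4,0],"yaw":0},{"claw":-1,"delta_pos":[0,-2,0],"yaw":0},{"claw":-1,"delta_pos":[0,0,0],"yaw":0}]}}

```text
clock: 25.88
eef_pos: [450.9, 102.5, 415.4]
tcp_rot: [-3.142, 0.0, 1.08]
contact_force: [0.5, -0.6, -0.3]
opening: 1.003
grasp_force: 0.0
```

```bash
python3 - <<'E'
from h import *
f=r.grab_frame("top");P=pts(f);ok=f["z_map"]>0
for n,x,y,a,b in [("mill",663.3,-11,140,195),("jar",618.6,-94.6,112,126),("shaker",573.8,-178.3,92,112),("tin",529,-261.9,80,95),("mug",454,232,80,100)]:
    S=P[ok&(P[...,2]>a)&(P[...,2]<b)&(np.hypot(P[...,0]-x,P[...,1]-y)<(60 if n=="mug" else 40))]
    print(n,len(S),S.mean(0).round(1),((S.min(0)+S.max(0))/2).round(1),np.ptp(S,axis=0).round(1)) if len(S) else print(n,"hidden")
cv2.imwrite("pics/top5.png",cv2.resize(f["img"][135:285,225:455],(800,520),interpolation=cv2.INTER_CUBIC))
E
```

```text
mill 239 [659.  -10.6 167.3] [662.  -10.  167.7] [48.2 45.7 41.5]
jar 151 [617.2 -94.7 120. ] [617.1 -94.6 119.5] [38.7 38.3 12.9]
shaker 100 [ 571.9 -177.2  100. ] [ 572.6 -177.8   99.6] [30.2 32.5 14.4]
tin 278 [ 529.3 -261.6   84.4] [ 529.6 -261.5   86.3] [54.1 54.7 12.2]
mug hidden
```

View pics/top5.png

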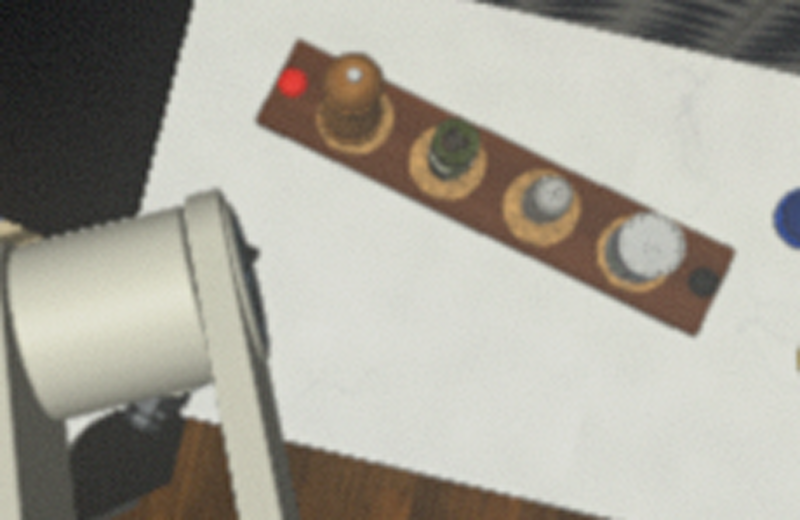

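The top view shows mill (355,100), jar (450,155), shaker (543,205) and tin (640,248), each upright on its pad in order from the red knob. All are centred to within about 2 mm, the gripper is clear and it never went near the mug. I'll hand in.

```bash
python3 -c "
from rig import r
print(r.sign_off())"
```

```text
the job is handed in; nothing more can be done
None
```

The job is handed in after about 26 s of robot time: mill, spice jar, shaker and tin stand upright in height order from the red knob to the black, each within about 2 mm of its pad's centre, everything is let go, and the arm never went for the mug (hidden by the arm in the last picture, so not re-measured).

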